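# Turn the sample carrier that was docked back to front

## Task

One of the three sample carriers in the cream dock beside the magnet sits back to front: the black connector block on its end points the opposite way to those on the other two. Lift that carrier out of its slot, turn it end for end, and set it back upright in the same slot, fully home, so that all three connectors point the same way. Do not drop it in from above the slot, and leave the other two carriers standing in theirs.

Things in the scene. Friction and masses are not known exactly. Their poses are not given: they have to be found in the camera images.
- dock: fixed cream block, 236 (own x) x 140 (y) x 34 mm tall. Three slots open upward, centred at own x = -75, 0, +75 mm, y = +70 mm: each 20 mm wide (x), 92 long (y), 22 deep, 2 mm chamfer at the mouth (3 mm spare all round a carrier); slot floor 12 mm above the table. Origin: underside, middle of the long edge at its -y side; z up. Its yaw varies up to 0.2 rad. Correct carriers have their connectors towards its +y.
- carrier_a: the carrier docked back to front (connector to the dock's -y), in any slot. Aluminium foot bar 14 (own x) x 86 (y) x 34 mm tall; mid-bar grip fin 14 x 40 mm, 34 to 68 mm up; black connector block 24 x 22 mm, 34 to 56 mm up, on the own +y end only, centred 34 mm from the middle. About 0.17 kg. Origin: centre of underside, z up.
- carrier_b: a correctly docked carrier, same shape, axes and origin as carrier_a, in another slot: leave it standing there
- carrier_c: a correctly docked carrier, same shape, axes and origin as carrier_a, in another slot: leave it standing there
Not all that is in view belongs to the job. What is shaped like the carrier_a but pink or red is not meant.

How it is judged:
By the outcome, as a careful person would: the job done as asked, in the order asked, and still so for the second after the job is handed in, with the robot touching nothing.
It also fails if it takes over 45 s, if anything falls off the work surface, if the arm or the gripper's body presses on something with over 40 N, if the wrist force passes 120 N, or if a joint passes its speed limit or range.

## Robot

A 7-joint arm with a two-finger parallel gripper is mounted at the origin on the work surface. World frame = base frame: x ahead of the robot, y to its left, z up, the work surface at z = 0. Lengths are in m, angles in rad, forces in N, time in s.
With the tool pointing down it reaches from about 0.4 to 0.85 m from the base axis. Payload 10.4 kg.
Tool frame: the origin (TCP) lies on the mounting face of the last link; the fingertips stand r.tips_ahead ahead of it and the grasp point (between the pads) lies 164 mm ahead of it (r.tips_ahead is the distance from the TCP to the fingertips, in m); z points along the fingers, y is the line along which they close (so a half turn about z gives the same grasp; the last joint's range is limited). The gripper opens to 87 mm and grips with 3 to 60 N. Pads are 19 mm wide; open, the fingers measure 117 mm over their backs; the gripper's body (75 mm by 190 mm) begins 51 mm behind the grasp point.
Start: joints at [-1.309, 0.332, -0.065, 1.46, 0.022, 1.35, -0.088], TCP at [0.176, 0.6, 0.405] pointing down, gripper open.
Joint ranges: [-2.6, 2.6], [-0.5, 2.12], [-1.47, 1.34], [0.16, 2.42], [-1.27, 4.41], [0.06, 2.06], [-2.6, 2.6]. Speed limits (rad/s): [2.22, 2.22, 2.79, 2.79, 3.14, 3.14, 3.14].

## Interface

Orientations are given as a unit quaternion [x, y, z, w].
In Python, from bench import telemetry, imaging, job, r gives the robot as it stands.
- The arm moves only by the tool move_arm, never from a script. Its argument "steps" is a list of rows, each an object of numbers: "dx", "dy", "dz": the shift along the tool's x, y, z in cm; "spin": the turn about the tool's z in rad. In form: [{"dx": .., "dy": .., "dz": .., "spin": ..}, ...]. A call has 1 to 12 rows; each row shifts and turns the commanded pose from where the row before left it, along the tool's axes as they then stand; what a row does not reach is not made up. A row lasts 1/10 s, in which the tool goes at most 50 mm and 8.59 degrees, less where a joint would pass 70% of its speed; a pose out of reach is approached as far as the arm can. A call with a gripper value outside its range is refused whole. "claw" is the finger opening in cm, from 0 to 8.7, set as the call begins (left out, the last holds). The fingers move at their own pace and stop on an object; "squeeze" is the grip in N (left out, the last holds). Time passes only in rows, so rows that do not move let the fingers close. It gives the time, the measured TCP pose, the force, the opening and the grip force at its end, in the units of the state.
- telemetry.read_state(): the state, without advancing time (a new reading comes with each control period).
- imaging.camera(name): name is "side" or "top" or "wrist"; returns a dict with "img" (480x640x3 uint8, red, green, blue), "camera_matrix" (3x3 intrinsics, pixels), "D" ([k1, k2, p1, p2, k3] as OpenCV has them; the pictures are not rectified), "R" (3x3) and "t" (3): a world point X has camera coordinates R X + t. Camera axes: x right, y down, z forward; pixel columns grow to the right and rows downward; lengths in m; the calibration is good to about 2 mm. A picture is of the moment at which its call begins. There is no depth.
- job.close_job(): hands the job in; it is judged then, once.
The state is a dict: "time": time; "joint_positions": joint angles; "joint_vel": joint speeds; "joint_torque": joint torques, N m; "ee_pos": TCP position; "eef_rot": TCP orientation; "ft_force": force on the tool from outside, world axes, zero at the start; "torque": the same for the moment, N m; "width": finger opening in m; "grip_force": force on a finger pad.
Only numpy, scipy, OpenCV 4.12 (cv2) and the standard library are available. Lean on these libraries where they do the work, as an engineer would, in place of code of your own. Each camera call takes 0.05 s, during which the arm holds its last target. There are 200 camera calls.

## Working session

There is one attempt and no reset: what is moved stays moved. The work goes in short steps, Python scripts to look and compute and a tool call to move; the robot and the scene stay as the last step left them, time stands still between calls to the robot, and variables do not carry over. Pictures are saved under pics/ and viewed, at most 10 in all, crops included, and the job is handed in when it is done.

Besides the shell and the picture viewer there is one more tool, called after "Request:" as name(argument=value, ...) on one line, values as JSON. move_arm: Moves the arm, as the interface text tells. Its arguments: {"type":"object","properties":{"steps":{"type":"array","items":{"type":"object","properties":{"dx":{"type":"number"},"dy":{"type":"number"},"dz":{"type":"number"},"spin":{"type":"number"}}}},"claw":{"type":"number"},"squeeze":{"type":"number"}},"required":["steps"]}

```bash
mkdir -p pics; cat > h.py <<'E'
import numpy as np, cv2
from bench import telemetry, imaging, job, r
def snap(n,f):
    c=imaging.camera(n); cv2.imwrite(f'pics/{f}.png',c['img'][:,:,::-1]); np.savez(f'pics/{f}.npz',**{k:np.array(v) for k,v in c.items()}); return c
def load(f): return dict(np.load(f'pics/{f}.npz'))
def ray(c,uv):
    p=cv2.undistortPoints(np.array(uv,float).reshape(-1,1,2),c['camera_matrix'],c['D']).reshape(-1,2)
    d=np.c_[p,np.ones(len(p))]@c['R']; o=-c['R'].T@c['t']; return o,d/np.linalg.norm(d,axis=1)[:,None]
def plane(c,uv,z):
    o,d=ray(c,uv); return o+d*((z-o[2])/d[:,2])[:,None]
def proj(c,X):
    rv=cv2.Rodrigues(c['R'])[0]; return cv2.projectPoints(np.array(X,float).reshape(-1,3),rv,c['t'],c['camera_matrix'],c['D'])[0].reshape(-1,2)
def tri(c1,u1,c2,u2):
    o1,d1=ray(c1,u1);o2,d2=ray(c2,u2);out=[]
    for a,b in zip(d1,d2):
        s=np.linalg.lstsq(np.c_[a,-b],o2-o1,rcond=None)[0]; p,q=o1+s[0]*a,o2+s[1]*b; out.append(np.r_[(p+q)/2,np.linalg.norm(p-q)])
    return np.array(out)
E
python3 - <<'E'
from h import *
a=snap('top','t0');b=snap('side','s0')
print(r.tips_ahead, telemetry.read_state()['ee_pos'],telemetry.read_state()['eef_rot'])
for c in(a,b): print(-np.array(c['R']).T@c['t'])
E
```

```text
0.1822 [0.17555486 0.5997193  0.40403466] [ 1.41896174e-01  9.89881350e-01 -6.17638611e-04 -8.14426360e-05]
[ 0.58018716 -0.00154567  0.69660116]
[0.3166996  0.35366743 0.48456484]
```

View pics/t0.png

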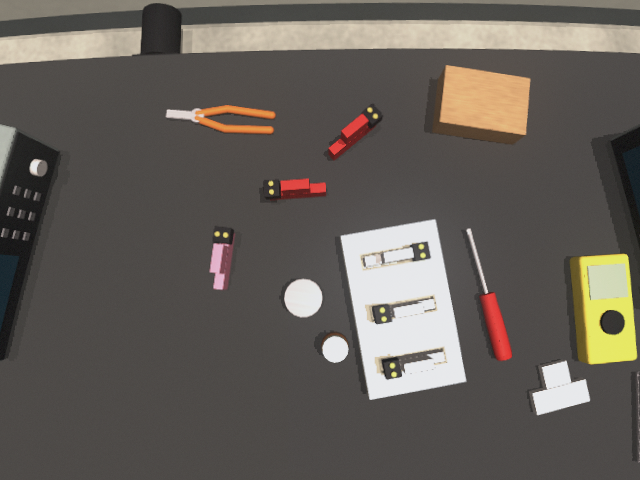

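View pics/s0.png

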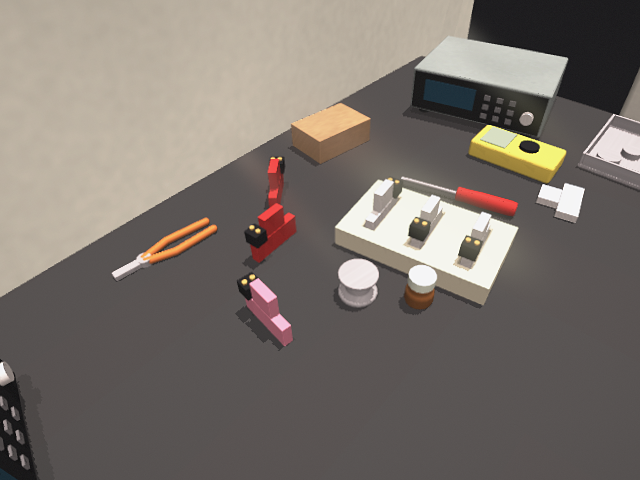

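The top view shows the odd carrier at the upper slot, with its connector at (421,251) pointing right. The other two have theirs at (382,313) and (391,368), pointing left. The side view shows the odd one at (383,200). The dock's top corners in the top view are (341,235), (435,221), (465,381) and (370,398).

```bash
python3 - <<'E'
from h import *
a=load('t0');b=load('s0')
P=plane(a,[(341,235),(435,221),(465,381),(370,398)],.034);print(P.round(4))
print([np.linalg.norm(P[i]-P[(i+1)%4]).round(4) for i in range(4)])
print(proj(b,P).round(1))
A=cv2.resize(a['img'][235:275,350:440],None,fx=8,fy=8,interpolation=cv2.INTER_CUBIC)
B=cv2.resize(b['img'][170:230,350:410],None,fx=8,fy=8,interpolation=cv2.INTER_CUBIC)[:,:]
B=cv2.resize(B,(270,270)) if 0 else B
cv2.imwrite('pics/ca.png',A[:,:,::-1]);cv2.imwrite('pics/cb.png',B[:,:,::-1])
E
```

```text
[[ 0.6462 -0.0263  0.034 ]
 [ 0.6642 -0.1632  0.034 ]
 [ 0.4342 -0.199   0.034 ]
 [ 0.4142 -0.0627  0.034 ]]
[np.float64(0.1381), np.float64(0.2328), np.float64(0.1377), np.float64(0.2348)]
[[334.6 226.1]
 [379.1 180. ]
 [516.9 227.7]
 [487.3 287.8]]
```

View pics/ca.png

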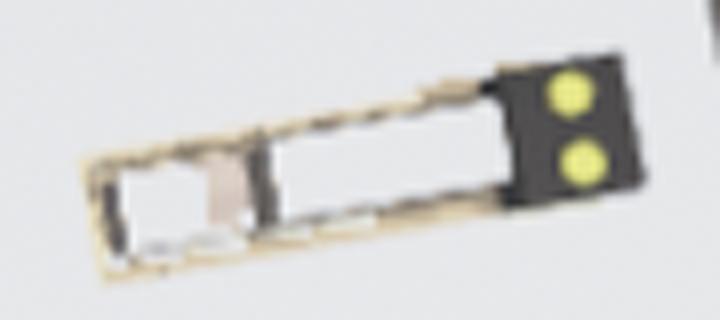

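View pics/cb.png

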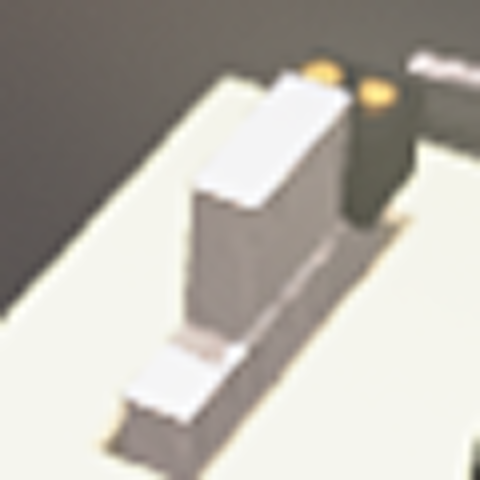

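The crops show the fin top. In the top crop its corners are about (270,148), (280,224), (510,185) and (500,105). In the side crop the same corners are (195,187), (252,207), (352,97) and (290,75).

```bash
python3 - <<'E'
from h import *
a=load('t0');b=load('s0')
ua=np.array([(270,148),(280,224),(510,185),(500,105)])/8-.44+[350,235]
ub=np.array([(195,187),(252,207),(352,97),(290,75)])/8-.44+[350,170]
T=tri(a,ua,b,ub);print(T.round(4));print('fin c',T.mean(0))
Q=plane(a,ua,.080);print(Q.round(4),Q.mean(0))
# yellow dots
d=tri(a,np.array([(570,93),(584,163)])/8-.44+[350,235],b,np.array([(322,73),(377,93)])/8-.44+[350,170]);print(d.round(4))
P=plane(a,[(341,235),(435,221),(465,381),(370,398)],.034)
ey=(P[0]+P[3]-P[1]-P[2])[:2];ex=(P[0]+P[1]-P[2]-P[3])[:2]
print('ey ang',np.arctan2(ey[1],ey[0]),'ex ang',np.arctan2(ex[1],ex[0]))
c=P.mean(0)[:2];x=-ey; 
# dock +y = ey (connectors of good ones, +Y world); own x=rot -90
e=ey/np.linalg.norm(ey);x=np.array([e[1],-e[0]]);print('dock centre',c,'slots',c+.075*x,c-.075*x)
F=Q.mean(0)[:2]-c; print('fin in dock',F@x,F@e)
s=telemetry.read_state()
from scipy.spatial.transform import Rotation as R
M=R.from_quat(s['eef_rot']).as_matrix();print(M.round(4))
E
```

```text
[[ 6.163e-01 -8.080e-02  7.900e-02  2.000e-04]
 [ 6.038e-01 -8.180e-02  8.000e-02  5.000e-04]
 [ 6.094e-01 -1.208e-01  8.010e-02  1.000e-04]
 [ 6.228e-01 -1.196e-01  7.960e-02  1.000e-04]]
fin c [ 6.13084140e-01 -1.00771132e-01  7.96529643e-02  2.04460521e-04]
[[ 0.6163 -0.0807  0.08  ]
 [ 0.6036 -0.082   0.08  ]
 [ 0.6094 -0.1208  0.08  ]
 [ 0.6228 -0.1195  0.08  ]] [ 0.61304605 -0.10073283  0.08      ]
[[ 6.249e-01 -1.335e-01  7.140e-02  8.000e-04]
 [ 6.131e-01 -1.354e-01  7.100e-02  5.000e-04]]
ey ang 1.7091447433702842 ex ang 0.15500141482106364
dock centre [ 0.53968754 -0.11278224] slots [ 0.61397093 -0.10243918] [ 0.46540416 -0.1231253 ]
fin in dock 0.07431928084184122 0.0018175910450117622
[[-9.597e-01  2.809e-01 -3.000e-04]
 [ 2.809e-01  9.597e-01 -1.200e-03]
 [-0.000e+00 -1.200e-03 -1.000e+00]]
```

Request:
move_arm(steps=[{"dx":-3.42,"dy":-3.05},{"dx":-3.42,"dy":-3.05},{"dx":-3.42,"dy":-3.05},{"dx":-3.42,"dy":-3.05},{"dx":-3.42,"dy":-3.05},{"dx":-3.42,"dy":-3.05},{"dx":-3.42,"dy":-3.05},{"dx":-3.42,"dy":-3.05},{"dx":-3.42,"dy":-3.05}], claw=4.0)

```text
$.steps[0]: bad value
```

Request:
move_arm(steps=[{"dx":-3.42,"dy":-3.05},{"dx":-3.42,"dy":-3.05},{"dx":-3.42,"dy":-3.05},{"dx":-3.42,"dy":-3.05},{"dx":-3.42,"dy":-3.05},{"dx":-3.42,"dy":-3.05},{"dx":-3.42,"dy":-3.05},{"dx":-3.42,"dy":-3.05},{"dx":-3.42,"dy":-3.05}])

```text
$.steps[0]: bad value
```

Request:
move_arm(steps=[{"dz":1,"spin":0.142},{"dz":1,"spin":0.142},{"dz":1,"spin":0.142},{"dz":1,"spin":0.142},{"dz":1,"spin":0.142},{"dz":1,"spin":0.142},{"dz":1,"spin":0.142},{"dz":1,"spin":0.142},{},{}])

```text
$.steps[0]: bad value
```

```bash
cat >> h.py <<'E'
from scipy.spatial.transform import Rotation as Ro
def st():
    s=telemetry.read_state(); M=Ro.from_quat(s['eef_rot']).as_matrix()
    print('t',round(s['time'],2),'p',np.round(s['ee_pos'],4),'y-yaw',round(np.arctan2(M[1,1],M[0,1]),4),'tilt',M[:2,2].round(4),'q',np.round(s['joint_positions'],3),'F',np.round(s['ft_force'],1),'w',s['width'],s['grip_force']); return np.array(s['ee_pos']),M
E
python3 -c "
from h import *
st();snap('wrist','w1')"
```

```text
t 0.1 p [0.1756 0.5997 0.404 ] y-yaw 1.286 tilt [-0.0003 -0.0012] q [-1.309  0.333 -0.065  1.461  0.022  1.35  -0.088] F [-0.1  0.   0.7] w 0.08686341619467244 0.0
```

View pics/w1.png

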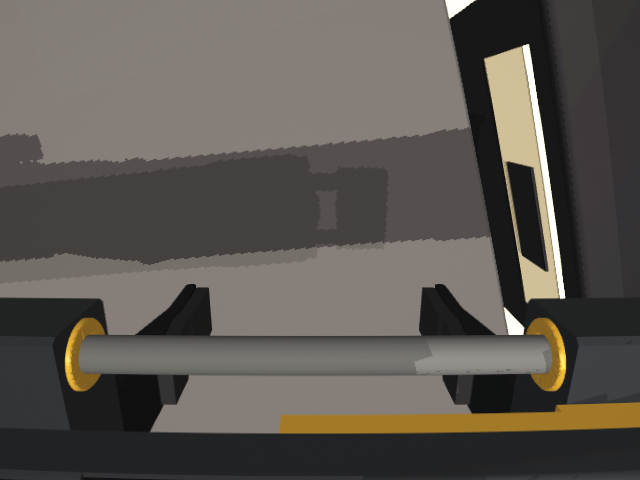

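The wrist view shows the gripper from the start pose, with the jaws at about x=200 and x=430, because no move was made. The rows were probably refused for missing keys, so I'll give all four.

Request:
move_arm(steps=[{"dx":-3.42,"dy":-3.05,"dz":0,"spin":0},{"dx":-3.42,"dy":-3.05,"dz":0,"spin":0},{"dx":-3.42,"dy":-3.05,"dz":0,"spin":0},{"dx":-3.42,"dy":-3.05,"dz":0,"spin":0},{"dx":-3.42,"dy":-3.05,"dz":0,"spin":0},{"dx":-3.42,"dy":-3.05,"dz":0,"spin":0},{"dx":-3.42,"dy":-3.05,"dz":0,"spin":0},{"dx":-3.42,"dy":-3.05,"dz":0,"spin":0},{"dx":-3.42,"dy":-3.05,"dz":0,"spin":0}], claw=4.0)

```text
time: 1.05
ee_pos: [0.3944, 0.248, 0.4047]
eef_rot: [0.142, 0.99, 0.0, -0.0]
ft_force: [1.2, 0.1, 0.5]
width: 0.0407
grip_force: 0.0
```

Request:
move_arm(steps=[{"dx":-3.42,"dy":-3.05,"dz":0,"spin":0},{"dx":-3.42,"dy":-3.05,"dz":0,"spin":0},{"dx":-3.42,"dy":-3.05,"dz":0,"spin":0},{"dx":-3.42,"dy":-3.05,"dz":0,"spin":0},{"dx":-3.42,"dy":-3.05,"dz":0,"spin":0},{"dx":-3.42,"dy":-3.05,"dz":0,"spin":0},{"dx":-3.42,"dy":-3.05,"dz":0,"spin":0},{"dx":-3.42,"dy":-3.05,"dz":0,"spin":0},{"dx":-3.42,"dy":-3.05,"dz":0,"spin":0}])

```text
time: 1.95
ee_pos: [0.6129, -0.1014, 0.4046]
eef_rot: [0.142, 0.99, 0.0, -0.0]
ft_force: [1.3, -0.1, 0.3]
width: 0.0401
grip_force: 0.0
```

Request:
move_arm(steps=[{"dx":0,"dy":0,"dz":1,"spin":0.142},{"dx":0,"dy":0,"dz":1,"spin":0.142},{"dx":0,"dy":0,"dz":1,"spin":0.142},{"dx":0,"dy":0,"dz":1,"spin":0.142},{"dx":0,"dy":0,"dz":1,"spin":0.142},{"dx":0,"dy":0,"dz":1,"spin":0.142},{"dx":0,"dy":0,"dz":1,"spin":0.142},{"dx":0,"dy":0,"dz":1,"spin":0.142},{"dx":0,"dy":0,"dz":0,"spin":0}])

```text
time: 2.85
ee_pos: [0.6118, -0.0995, 0.3231]
eef_rot: [0.653, 0.757, -0.001, -0.001]
ft_force: [0.8, 0.1, 0.1]
width: 0.0402
grip_force: 0.0
```

```bash
python3 -c "
from h import *
st();c=snap('wrist','w2');print(-c['R'].T@c['t'])"
```

```text
t 2.85 p [ 0.6118 -0.0995  0.3231] y-yaw 0.1481 tilt [-0.0027 -0.0001] q [-0.503  0.463  0.778  1.612 -0.341  1.21   0.493] F [0.8 0.1 0.1] w 0.04021067142516374 0.0
[ 0.59959888 -0.0247361   0.30334381]
```

View pics/w2.png

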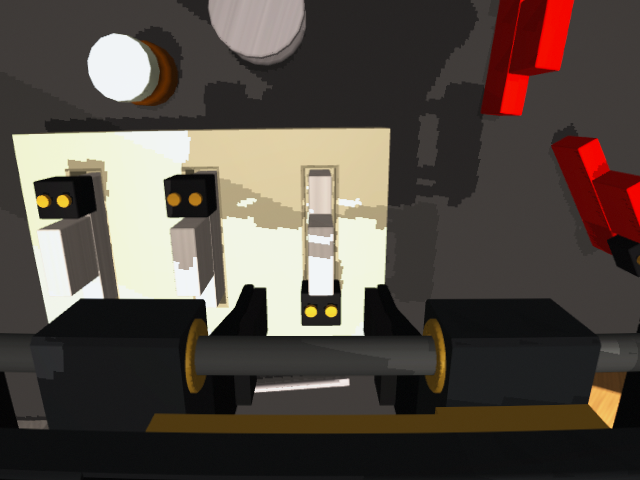

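The wrist view shows the fin column centred at x≈320, between the jaws at about 265 and 375. The slot's far end is at (320,166), the dock edge at (320,130) and the connector dots at (311,312) and (331,312).

```bash
python3 - <<'E'
from h import *
c=load('w2');a=load('t0')
e=np.array([np.cos(1.719),np.sin(1.719)]);x=np.array([e[1],-e[0]]);D=np.array([.53969,-.11278])
def q(n,c,uv,z):
    P=plane(c,uv,z); F=P[:,:2]-D; print(n,P[:,:2].round(4).tolist(),'dock xy mm',(np.c_[F@x,F@e+.07]*1e3).round(1).tolist())
q('slotfar',c,[(302,166),(338,166)],.034)
q('dockedge',c,[(320,130),(60,134)],.034); q('dock+x',c,[(390,128),(386,290)],.034)
q('foot end',c,[(309,170),(330,170)],.046)
q('dots',c,[(311,312),(331,312)],.071)
q('fin',c,[(309,265),(334,265)],.0797)
q('top slot inner',a,np.array([(82,160),(102,282)])/8-.44+[350,235],.034)
q('top foot end',a,np.array([(108,175),(122,250)])/8-.44+[350,235],.046)
cv2.imwrite('pics/w2c.png',cv2.resize(c['img'][120:330,280:400],None,fx=2.8,fy=2.8,interpolation=cv2.INTER_CUBIC)[:,:,::-1])
E
```

```text
slotfar [[0.5952, -0.0555], [0.6174, -0.0522]] dock xy mm [[63.4, 118.5], [85.8, 118.5]]
dockedge [[0.603, -0.0322], [0.443, -0.0572]] dock xy mm [[74.5, 140.3], [-87.4, 139.2]]
dock+x [[0.645, -0.0247], [0.663, -0.1294]] dock xy mm [[117.2, 141.6], [119.5, 35.3]]
foot end [[0.5999, -0.0558], [0.6123, -0.054]] dock xy mm [[67.9, 117.4], [80.5, 117.4]]
dots [[0.613, -0.1354], [0.6247, -0.1337]] dock xy mm [[69.2, 36.8], [81.0, 36.8]]
fin [[0.6073, -0.1033], [0.6209, -0.1013]] dock xy mm [[68.3, 69.4], [82.1, 69.4]]
top slot inner [[0.6175, -0.0527], [0.5956, -0.0558]] dock xy mm [[85.8, 117.9], [63.7, 118.1]]
top foot end [[0.6141, -0.0563], [0.6008, -0.0584]] dock xy mm [[81.9, 114.9], [68.5, 114.7]]
```

View pics/w2c.png

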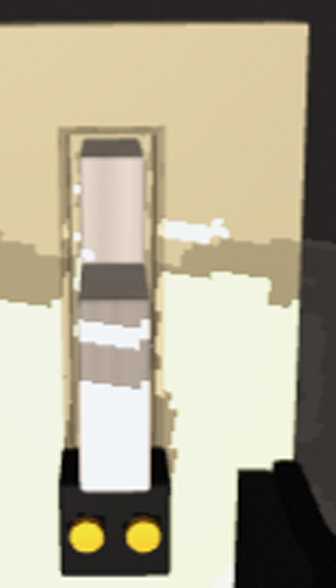

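Request:
move_arm(steps=[{"dx":-0.06,"dy":0.19,"dz":1,"spin":0},{"dx":0,"dy":0,"dz":2,"spin":0},{"dx":0,"dy":0,"dz":2,"spin":0},{"dx":0,"dy":0,"dz":2,"spin":0},{"dx":0,"dy":0,"dz":1.5,"spin":0},{"dx":0,"dy":0,"dz":1.2,"spin":0},{"dx":0,"dy":0,"dz":0,"spin":0},{"dx":0,"dy":0,"dz":0,"spin":0}])

```text
time: 3.7
ee_pos: [0.6143, -0.1005, 0.2281]
eef_rot: [0.652, 0.758, 0.0, 0.0]
ft_force: [0.2, -0.3, 0.3]
width: 0.0397
grip_force: 0.0
```

```bash
python3 -c "
from h import *
st()"
```

```text
t 3.7 p [ 0.6143 -0.1005  0.2281] y-yaw 0.1503 tilt [ 0.0004 -0.    ] q [-0.454  0.573  0.717  1.685 -0.424  1.045  0.551] F [ 0.2 -0.3  0.3] w 0.03972106026539417 0.0
```

Request:
move_arm(steps=[{"dx":0.05,"dy":-0.08,"dz":0,"spin":0},{"dx":0,"dy":0,"dz":0,"spin":0},{"dx":0,"dy":0,"dz":0,"spin":0},{"dx":0,"dy":0,"dz":0,"spin":0},{"dx":0,"dy":0,"dz":0,"spin":0},{"dx":0,"dy":0,"dz":0,"spin":0},{"dx":0,"dy":0,"dz":0,"spin":0}], claw=0.8, squeeze=30)

```text
time: 4.4
ee_pos: [0.6134, -0.0999, 0.2279]
eef_rot: [0.652, 0.758, 0.0, 0.0]
ft_force: [-0.4, 0.5, 3.3]
width: 0.014
grip_force: 30.0
```

```bash
python3 -c "
from h import *
st()"
```

```text
t 4.4 p [ 0.6134 -0.0999  0.2279] y-yaw 0.1501 tilt [0.0003 0.0002] q [-0.456  0.571  0.717  1.688 -0.424  1.044  0.551] F [-0.4  0.5  3.3] w 0.01399006016582407 29.99390192795545
```

Request:
move_arm(steps=[{"dx":0,"dy":0,"dz":-0.5,"spin":0},{"dx":0,"dy":0,"dz":-1,"spin":0},{"dx":0,"dy":0,"dz":-1.5,"spin":0},{"dx":0,"dy":0,"dz":-2,"spin":0},{"dx":0,"dy":0,"dz":-2,"spin":0},{"dx":0,"dy":0,"dz":-2,"spin":0},{"dx":0,"dy":0,"dz":-1,"spin":0},{"dx":0,"dy":0,"dz":0,"spin":0}])

```text
time: 5.2
ee_pos: [0.6136, -0.1002, 0.3297]
eef_rot: [0.652, 0.758, 0.001, 0.001]
ft_force: [-0.2, 0.0, -1.4]
width: 0.0138
grip_force: 30.0
```

Request:
move_arm(steps=[{"dx":0,"dy":0,"dz":0,"spin":-0.14},{"dx":0,"dy":0,"dz":0,"spin":-0.14},{"dx":0,"dy":0,"dz":0,"spin":-0.14},{"dx":0,"dy":0,"dz":0,"spin":-0.14},{"dx":0,"dy":0,"dz":0,"spin":-0.14},{"dx":0,"dy":0,"dz":0,"spin":-0.14},{"dx":0,"dy":0,"dz":0,"spin":-0.14},{"dx":0,"dy":0,"dz":0,"spin":-0.14},{"dx":0,"dy":0,"dz":0,"spin":-0.14},{"dx":0,"dy":0,"dz":0,"spin":-0.14},{"dx":0,"dy":0,"dz":0,"spin":-0.14}])

```text
time: 6.3
ee_pos: [0.6129, -0.0998, 0.3266]
eef_rot: [-0.062, 0.998, 0.0, -0.001]
ft_force: [0.4, 0.4, -0.8]
width: 0.0135
grip_force: 30.0
```

```bash
python3 -c "
from h import *
st()"
```

```text
t 6.3 p [ 0.6129 -0.0998  0.3266] y-yaw 1.6957 tilt [-0.0017  0.0002] q [-0.289  0.399  0.483  1.595 -0.195  1.198  1.929] F [ 0.4  0.4 -0.8] w 0.01354529017886648 29.991906790528446
```

Request:
move_arm(steps=[{"dx":0,"dy":0,"dz":0,"spin":0.145},{"dx":0,"dy":0,"dz":0,"spin":0.145},{"dx":0,"dy":0,"dz":0,"spin":0.145},{"dx":0,"dy":0,"dz":0,"spin":0.145},{"dx":0,"dy":0,"dz":0,"spin":0.145},{"dx":0,"dy":0,"dz":0,"spin":0.145},{"dx":0,"dy":0,"dz":0,"spin":0.145},{"dx":0,"dy":0,"dz":0,"spin":0.145},{"dx":0,"dy":0,"dz":0,"spin":0.145},{"dx":0,"dy":0,"dz":0,"spin":0.145},{"dx":0,"dy":0,"dz":0,"spin":0.145},{"dx":0,"dy":0,"dz":0,"spin":0.145}])

```text
time: 7.5
ee_pos: [0.613, -0.0998, 0.3267]
eef_rot: [0.727, 0.687, -0.0, -0.001]
ft_force: [-0.2, -0.1, -0.7]
width: 0.0138
grip_force: 30.0
```

Request:
move_arm(steps=[{"dx":0,"dy":0,"dz":0,"spin":0.145},{"dx":0,"dy":0,"dz":0,"spin":0.145},{"dx":0,"dy":0,"dz":0,"spin":0.145},{"dx":0,"dy":0,"dz":0,"spin":0.145},{"dx":0,"dy":0,"dz":0,"spin":0.145},{"dx":0,"dy":0,"dz":0,"spin":0.145},{"dx":0,"dy":0,"dz":0,"spin":0.145},{"dx":0,"dy":0,"dz":0,"spin":0.145},{"dx":0,"dy":0,"dz":0,"spin":0.145},{"dx":0,"dy":0,"dz":0,"spin":0.145},{"dx":0,"dy":0,"dz":0,"spin":0.145},{"dx":0,"dy":0,"dz":0,"spin":0.145}])

```text
time: 8.7
ee_pos: [0.613, -0.0998, 0.3268]
eef_rot: [0.994, -0.112, -0.001, -0.0]
ft_force: [0.3, 0.1, -1.5]
width: 0.0137
grip_force: 30.0
```

```bash
python3 -c "
from h import *
st()"
```

```text
t 8.7 p [ 0.613  -0.0998  0.3268] y-yaw -1.796 tilt [-0.0012  0.0002] q [-0.734  0.66   1.188  1.615 -0.631  1.305 -1.24 ] F [ 0.3  0.1 -1.5] w 0.013671519091407656 29.98775851679966
```

Request:
move_arm(steps=[{"dx":0,"dy":0,"dz":0,"spin":0.145},{"dx":0,"dy":0,"dz":0,"spin":0.145},{"dx":0,"dy":0,"dz":0,"spin":0.145},{"dx":0,"dy":0,"dz":0,"spin":0.145},{"dx":0,"dy":0,"dz":0,"spin":0.145},{"dx":0,"dy":0,"dz":0,"spin":0.145},{"dx":0,"dy":0,"dz":0,"spin":0.145},{"dx":0,"dy":0,"dz":0,"spin":0.145},{"dx":0,"dy":0,"dz":0,"spin":0.038},{"dx":0,"dy":0,"dz":0,"spin":0},{"dx":0,"dy":0,"dz":0,"spin":0}])

```text
time: 9.8
ee_pos: [0.6131, -0.0998, 0.3272]
eef_rot: [0.76, -0.65, -0.0, 0.0]
ft_force: [-0.3, 0.3, -1.7]
width: 0.0137
grip_force: 30.0
```

```bash
python3 -c "
from h import *
p,M=st()
print('to slot, tool cm',((np.array([.6137,-.1015,p[2]])-p)@M*100).round(2))
t=snap('top','t1');c=snap('side','s1');cv2.imwrite('pics/j1.png',np.hstack([t['img'][180:420,320:520],c['img'][100:340,310:530]])[:,:,::-1])"
```

```text
t 9.8 p [ 0.6131 -0.0998  0.3272] y-yaw -2.9864 tilt [-0.0008  0.0001] q [-0.776  0.757  1.309  1.616 -0.745  1.359 -2.353] F [-0.3  0.3 -1.7] w 0.013717132509236209 29.99300602125004
to slot, tool cm [ 0.17 -0.03 -0.  ]
```

View pics/j1.png

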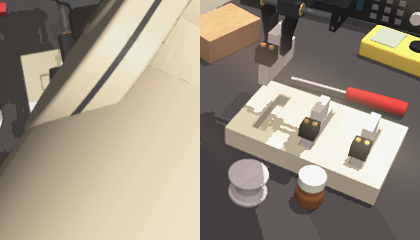

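Request:
move_arm(steps=[{"dx":0.17,"dy":-0.03,"dz":1,"spin":0.006},{"dx":0,"dy":0,"dz":1.5,"spin":0},{"dx":0,"dy":0,"dz":1.5,"spin":0},{"dx":0,"dy":0,"dz":1.5,"spin":0},{"dx":0,"dy":0,"dz":1,"spin":0},{"dx":0,"dy":0,"dz":0.5,"spin":0},{"dx":0,"dy":0,"dz":0,"spin":0},{"dx":0,"dy":0,"dz":0,"spin":0}])

```text
time: 10.7
ee_pos: [0.6139, -0.1017, 0.2581]
eef_rot: [0.757, -0.653, 0.0, -0.0]
ft_force: [0.0, -0.2, -2.2]
width: 0.0137
grip_force: 30.0
```

```bash
python3 -c "
from h import *
p,M=st()
print('to slot, tool cm',((np.array([.6137,-.1015,p[2]])-p)@M*100).round(2))
t=snap('wrist','w3')
c=snap('side','s2');cv2.imwrite('pics/j2.png',np.hstack([t['img'][100:380,200:450],cv2.resize(c['img'][140:250,320:440],None,fx=2.545454,fy=2.545454)])[:,:,::-1])"
```

```text
t 10.7 p [ 0.6139 -0.1017  0.2581] y-yaw -2.9941 tilt [ 0.0006 -0.0001] q [-0.741  0.818  1.234  1.677 -0.812  1.252 -2.32 ] F [ 0.  -0.2 -2.2] w 0.013721329831956803 29.992977145593613
to slot, tool cm [-0.03  0.02 -0.  ]
```

View pics/j2.png

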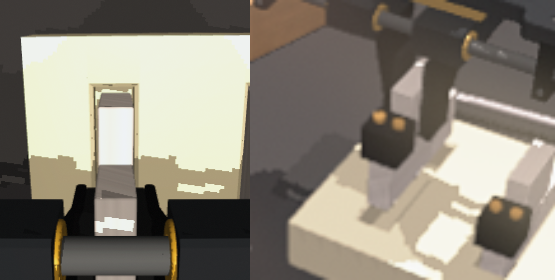

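The wrist view shows the foot centred over the slot: foot at x≈98–134, slot at 90–138 in the crop. The side view shows the connector facing the correct way. I'll lower it slowly.

Request:
move_arm(steps=[{"dx":-0.03,"dy":0.02,"dz":0.4,"spin":0},{"dx":0,"dy":0,"dz":0.4,"spin":0},{"dx":0,"dy":0,"dz":0.3,"spin":0},{"dx":0,"dy":0,"dz":0.3,"spin":0},{"dx":0,"dy":0,"dz":0,"spin":0}])

```text
time: 11.3
ee_pos: [0.6134, -0.1012, 0.2432]
eef_rot: [0.757, -0.653, -0.0, 0.0]
ft_force: [0.0, -0.3, -0.6]
width: 0.0137
grip_force: 30.0
```

Request:
move_arm(steps=[{"dx":0,"dy":0,"dz":0.3,"spin":0},{"dx":0,"dy":0,"dz":0.3,"spin":0},{"dx":0,"dy":0,"dz":0.3,"spin":0},{"dx":0,"dy":0,"dz":0.3,"spin":0},{"dx":0,"dy":0,"dz":0.1,"spin":0},{"dx":0,"dy":0,"dz":0.1,"spin":0},{"dx":0,"dy":0,"dz":0,"spin":0},{"dx":0,"dy":0,"dz":0,"spin":0}])

```text
time: 12.1
ee_pos: [0.6136, -0.1013, 0.2298]
eef_rot: [0.757, -0.653, 0.0, -0.0]
ft_force: [-0.1, 0.1, -1.2]
width: 0.0139
grip_force: 30.0
```

Request:
move_arm(steps=[{"dx":0,"dy":0,"dz":0.1,"spin":0},{"dx":0,"dy":0,"dz":0.08,"spin":0},{"dx":0,"dy":0,"dz":0.05,"spin":0},{"dx":0,"dy":0,"dz":0,"spin":0},{"dx":0,"dy":0,"dz":0,"spin":0}])

```text
time: 12.6
ee_pos: [0.6136, -0.1013, 0.228]
eef_rot: [0.757, -0.653, -0.0, -0.0]
ft_force: [-2.1, 1.2, 5.5]
width: 0.0141
grip_force: 30.0
```

Contact with the slot floor shows at the seated height, so I'll release and retreat.

Request:
move_arm(steps=[{"dx":0,"dy":0,"dz":0,"spin":0},{"dx":0,"dy":0,"dz":0,"spin":0},{"dx":0,"dy":0,"dz":0,"spin":0},{"dx":0,"dy":0,"dz":0,"spin":0},{"dx":0,"dy":0,"dz":0,"spin":0}], claw=4.0)

```text
time: 13.1
ee_pos: [0.6136, -0.1013, 0.2274]
eef_rot: [0.757, -0.653, -0.0, -0.0]
ft_force: [-0.6, 0.0, -0.2]
width: 0.0387
grip_force: 0.0
```

Request:
move_arm(steps=[{"dx":0,"dy":0,"dz":-0.5,"spin":0},{"dx":0,"dy":0,"dz":-1,"spin":0},{"dx":0,"dy":0,"dz":-2,"spin":0},{"dx":0,"dy":0,"dz":-3,"spin":0},{"dx":0,"dy":0,"dz":-3,"spin":0},{"dx":0,"dy":0,"dz":-3,"spin":0},{"dx":0,"dy":0,"dz":0,"spin":0},{"dx":0,"dy":0,"dz":0,"spin":0}])

```text
time: 13.9
ee_pos: [0.6135, -0.1016, 0.3541]
eef_rot: [0.757, -0.653, 0.001, -0.001]
ft_force: [0.9, 0.7, -0.2]
width: 0.0399
grip_force: 0.0
```

```bash
python3 -c "
from h import *
st()
t=snap('wrist','w4')
c=snap('side','s3');cv2.imwrite('pics/j3.png',np.hstack([cv2.resize(t['img'],None,fx=.6,fy=.6),cv2.resize(c['img'][160:304,330:522],(384,288),interpolation=cv2.INTER_CUBIC)])[:,:,::-1])"
```

```text
t 13.9 p [ 0.6135 -0.1016  0.3541] y-yaw -2.9941 tilt [0.0022 0.0005] q [-0.768  0.698  1.29   1.585 -0.682  1.379 -2.399] F [ 0.9  0.7 -0.2] w 0.039904561230671765 0.0
```

View pics/j3.png

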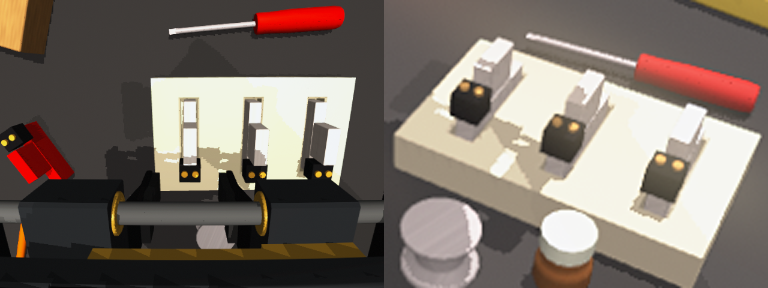

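All three connectors now point the same way, and the carrier stands level in its slot like its neighbours.

```bash
python3 -c "
from h import *
print(job.close_job())"
```

```text
the job is handed in; nothing more can be done
None
```

I lifted the back-to-front carrier out, turned it end for end and lowered it fully home in the same slot, so all three connectors now point the same way; the other two were left standing, and I handed the job in at about 14 s.

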